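Register a blank in the glue-up jig and hold the clamp at three clicks

ROBOT

A 6-joint arm with a two-finger parallel gripper is mounted at the origin on the work surface. World frame = base frame: x ahead of the robot, y to its left, z up, the work surface at z = 0. Lengths are in m, angles in rad, forces in N, time in s.
With the tool pointing down it reaches from about 0.15 to 0.775 m from the base axis. Payload 6.1 kg.
Tool frame: the origin (TCP) lies midway between the tips of the shut fingers; the grasp point (between the pads) lies 19 mm behind it (tcp_to_grasp is the distance from the TCP to the grasp point, in m); z points along the fingers, y is the line along which they close (so a half turn about z gives the same grasp; the last joint's range is limited). The gripper opens to 85 mm and grips with 20 to 120 N. Pads are 22 mm wide; open, the fingers measure 114 mm over their backs; the gripper's body (76 mm by 85 mm) begins 54 mm behind the grasp point. The pads swing forward as they close: fully open they stand 13 mm farther back than shut.
Start: joints at [1.209, 0.126, -0.04, 1.405, 0, 1.571], TCP at [0.186, 0.491, 0.231] pointing down, gripper open.
Joint ranges: [-2.72, 2.72], [-0.95, 1.95], [-1.27, 1.35], [-1.78, 2.02], [-1.46, 1.47], [-3.14, 3.14]. Speed limits (rad/s): [2.39, 2.39, 3.01, 3.14, 3.14, 3.14].

INTERFACE

Orientations are given as a rotation vector (axis times angle).
In Python, from station import * gives the robot as it stands.
- The arm moves only by the shell command python3 -m crank 'ROWS'. ROWS is a JSON object of lists of equal length, an entry for each row: "dp": the shift along the tool's x, y, z in m, a list of three; "angular": the turn, a rotation vector about the tool's x, y, z in degrees, a list of three; "gripper": the closure, from 0 (fully open) to 1 (shut). In form: {"dp": [[tx, ty, tz], ...], "angular": [[wx, wy, wz], ...], "gripper": [gripper, ...]}. A call has 1 to 8 rows; each row is the pose to reach, as a shift and turn from the pose commanded when the call began, along the tool's axes at that moment; what a row does not reach only later rows make up. A row lasts 1/12 s, in which the tool goes at most 41.7 mm and 7.16 degrees, less where a joint would pass 70% of its speed; a pose out of reach is approached as far as the arm can. A call with a gripper value outside its range is refused whole. The fingers move at their own pace and stop on an object; the grip force is fixed at half the most. Time passes only in rows, so rows that repeat a pose let the fingers close. It gives the time, the measured TCP pose, the force, the opening and the grip force at its end, in the units of the state.
- get_obs(): the state, without advancing time (a new reading comes with each control period).
- camera(name): name is "side" or "top" or "wrist"; returns a dict with "frame" (400x640x3 uint8, red, green, blue), "depth" (400x640 float32, m along the optical axis (not along the pixel's ray), 0 where there is no reading), "fov_y" (degrees; the focal length in pixels is half the picture's height over the tangent of half this angle, whatever the lens; pixels are square), "cx", "cy" (the principal point, pixels), "R" (3x3) and "t" (3): a world point X has camera coordinates R X + t. Camera axes: x right, y down, z forward; pixel columns grow to the right and rows downward; lengths in m; the calibration is good to about 2 mm. A picture is of the moment at which its call begins.
- close_job(): hands the job in; it is judged then, once.
Trained networks look in a picture, given as the dict that the camera call returned (one of the last four; its "shot" number tells which), for a name from the list of things; names that differ only in an ending like _2 or _b are one class to them, and where a whole thing is asked for, a point or a joint stands for the part that bears it (a point fixed in the world has none). Each returns a list of dicts, best first, with "conf" (0 to 1); they miss things now and then, are a little off and sometimes report something else, mostly with a low value. They report only what shows in the picture. A call takes as long as a camera call. They do not tell look-alikes from the thing itself.
- search_frame(picture, label): "pixel" ([column, row] in pixels, amid what is visible of it).
- landmark_of(picture, label): "pixel" ([column, row] in pixels: a listed point, or the origin of a listed thing).
The state is a dict: "t": time; "joints": joint angles; "qvel": joint speeds; "joint_torque": joint torques, N m; "tcp_pos": TCP position; "orientation": TCP orientation; "ft_force": force on the tool from outside, world axes, zero at the start; "torque": the same for the moment, N m; "gripper_width": opening from 0.0 (shut) to 1.0 (fully open); "gripper_force": force on a finger pad.
Only numpy, scipy, OpenCV 4.12 (cv2) and the standard library are available. Lean on these libraries where they do the work, as an engineer would, in place of code of your own. Each camera call takes 0.05 s, during which the arm holds its last target. There are 200 camera calls.

TASK

Push the loose wooden blank on the jig snug against both the long fence and the short end stop so that it lies square in the corner, with the clamp lever still back at its rest. Then swing the sprung clamp lever by its upright knob towards the robot (anticlockwise from above) by exactly three clicks, never a fourth, so that the rubber foot presses the blank down, and finish while still holding the knob there: the lever springs back if it is let go. Leave the other things on the bench alone.

Things in the scene. Friction and masses are not known exactly. Their poses are not given: they have to be found in the camera images.
- jig: plywood board 230 (x) x 340 (y) x 18 mm, fixed on the bench; origin under its centre. Fence, end stop and clamp stand on it. Only the clamp's column, wheel and lever (all within 40 mm of the lever's axis, but for the lever) and a 96 mm high bracket behind the column (jig x 90 to 107, y 114 to 136 mm) stand higher than 80 mm above the bench
- fence (a point): middle of the long metal fence's working face, at board level (18 mm above the bench): jig x +55, y -30 mm. The face looks to the jig's -x, is 180 mm long in y and 20 mm high, and the fence is 18 mm thick; its axes are the jig's
- stop (a point): middle of the short metal end stop's working face, at board level (18 mm above the bench): jig x +27.5, y +75 mm. The face looks to the jig's -y, is 55 mm long in x and 20 mm high, and the stop is 18 mm thick; its axes are the jig's
- blank: loose bar of brown wood, 45 (x) x 180 (y) x 24 mm thick, about 0.14 kg, flat on the board; origin under its centre. Snug in the corner its origin is at x +32.5, y -15, z +18 mm in the jig's axes, its axes along the jig's. At the start it lies some 10 to 45 mm short of fence and stop and up to 0.2 rad askew
- foot: rubber foot, 24 mm across, under the end of the clamp arm (24 mm wide, from the column in the jig's -y) at jig x +32.5, y +50 mm; origin under its centre, 48 mm above the bench at rest, 6 mm above the blank's top. It goes down 14 mm per rad of lever, touches the blank at 0.43 rad and presses with about 8 N after the third
- lever_axis (a point): point on the lever's upright axis (jig x +32.5, y +125 mm) at the height of the lever bar's top and the knob's bottom, 104 mm above the bench; fixed in the jig, with the jig's axes
- lever (a joint): lever angle, rad, anticlockwise from above; 0 = at its rest, pointing 1.134 rad anticlockwise from the jig's +x. Teeth passed at 0.131, 0.393, 0.654 (third), 0.916 (fourth: too far); notch after the third at 0.785. A spring always drives it back to 0: at the knob, leaving a notch jumps to 7 to 11 N, fades to 5 to 8 N on the tooth and to 2 to 5 N as the next notch nears: that drop is the click
- knob: upright black cylindrical knob, 24 mm across, 46 mm tall, on top of the lever bar (18 mm wide, 10 mm thick), 110 mm from the lever's axis; origin at the centre of its bottom, 104 mm above the bench; it spins freely on its own stud; nothing is above or beside it. It can be gripped from above or pushed; one click is 29 mm of its travel
- offcut: small wood offcut 30 x 45 x 20 mm lying on the jig's board near its -x, +y corner; origin under its centre; a bystander
- pencil: flat carpenter's pencil 14 x 175 x 8 mm lying on the bench behind the jig; origin under its centre; a bystander
- sander: cork sanding block 65 x 110 x 28 mm lying on the bench off the jig's -y end; origin under its centre; a bystander
- glue: standing white glue bottle, 64 mm wide, 180 mm high; origin under its centre; a bystander
- tape: black tape measure 70 x 66 x 36 mm; origin under its centre; a bystander
- mallet: wooden mallet lying along x, 310 mm long, head 75 x 120 x 58 mm at +x; origin at bench level under the handle; a bystander
- square: try square lying flat, stock 120 mm along y, blade 170 mm along x; origin at bench level between them; a bystander
Mind the look-alikes: they are no part of the job. There is more than one size of the blank; the one meant has the size given above.

How it is judged:
By the outcome, as a careful person would: the job done as asked, in the order asked, and still so for the second after the job is handed in, while the arm keeps its last pose, push and grip.
It also fails if it takes over 69 s, if anything falls off the work surface, if the arm or the gripper's body presses on something with over 40 N, if the wrist force passes 120 N, or if a joint passes its speed limit or range.

## Working session

There is one attempt and no reset: what is moved stays moved. The work goes in short steps, Python scripts to look and compute and a shell command to move; the robot and the scene stay as the last step left them, time stands still between calls to the robot, and variables do not carry over. Pictures are saved under pics/ and viewed, at most 10 in all, crops included, and the job is handed in when it is done.

```bash
mkdir -p pics
cat > h.py <<'E'
from station import *
import numpy as np, cv2
from scipy.spatial.transform import Rotation as Ro
def K(c):
    f=200/np.tan(np.radians(c["fov_y"])/2); return f
def ray(c,p,z):
    "pixel -> world at height z"
    R=np.array(c["R"]);t=np.array(c["t"]);f=K(c)
    d=R.T@np.array([(p[0]-c["cx"])/f,(p[1]-c["cy"])/f,1]); o=-R.T@t
    return o+d*(z-o[2])/d[2]
def proj(c,X):
    X=np.atleast_2d(X)@np.array(c["R"]).T+np.array(c["t"]);f=K(c)
    return np.c_[X[:,0]/X[:,2]*f+c["cx"],X[:,1]/X[:,2]*f+c["cy"]]
def cloud(c):
    f=K(c);d=c["depth"];v,u=np.mgrid[:400,:640]
    P=np.stack([(u-c["cx"])/f*d,(v-c["cy"])/f*d,d],-1)
    W=(P-np.array(c["t"]))@np.array(c["R"]); W[d==0]=np.nan; return W
def save(c,n): cv2.imwrite(f"pics/{n}.png",c["frame"][:,:,::-1])
E
python3 - <<'E'
from h import *
o=get_obs();print(o)
Z=dict(fence=.018,stop=.018,blank=.018,foot=.048,lever_axis=.104,knob=.104,offcut=.018,jig=0,pencil=0,sander=0,glue=0,tape=0,mallet=0,square=0)
for n in ("top","side"):
    c=camera(n);save(c,n+"0");print(n,c["fov_y"],-np.array(c["R"]).T@np.array(c["t"]))
    for k,z in Z.items():
        r=landmark_of(c,k)
        print(k,[(np.round(q["pixel"]).tolist(),round(q["conf"],2),np.round(ray(c,q["pixel"],z)[:2],3).tolist()) for q in r[:3]])
E
```

```text
{'t': 0.0, 'joints': array([ 1.20900223e+00,  1.26403670e-01, -4.06257949e-02,  1.40542056e+00,
        1.49116358e-05,  1.57079399e+00]), 'qvel': array([ 0.00108469,  0.00153177,  0.00027237,  0.00188038,  0.00246892,
       -0.00018582]), 'joint_torque': array([ 8.88954091e-04, -4.35915112e+01,  3.52925062e+01,  1.75990822e-02,
       -9.37301735e-06, -2.80142736e-06]), 'tcp_pos': array([0.18567134, 0.49061914, 0.23050793]), 'orientation': array([-5.65150445e-01, -3.09002288e+00,  2.55077013e-03]), 'ft_force': array([ 0.70269735,  0.32364206, -0.3262351 ]), 'torque': array([ 0.03180367, -0.0176245 ,  0.03973661]), 'gripper_force': 0.0, 'gripper_width': 0.9978459427309018}
top 44.48792455941461 [ 0.36314942 -0.0213386   1.51237589]
fence [([422.0, 138.0], 0.62, [0.677, -0.341])]
stop [([271.0, 108.0], 0.72, [0.775, 0.128]), ([308.0, 183.0], 0.61, [0.54, 0.014])]
blank [([217.0, 241.0], 0.78, [0.362, 0.291]), ([337.0, 181.0], 0.72, [0.544, -0.076]), ([424.0, 285.0], 0.62, [0.227, -0.334])]
foot [([145.0, 217.0], 0.69, [0.437, 0.503]), ([310.0, 174.0], 0.42, [0.562, 0.006]), ([326.0, 
[... 895 characters left out ...]
, -0.075])]
foot []
lever_axis [([298.0, 223.0], 0.74, [0.537, 0.066]), ([275.0, 152.0], 0.28, [0.663, -0.224]), ([306.0, 215.0], 0.21, [0.519, 0.033])]
knob [([278.0, 256.0], 0.49, [0.569, 0.184])]
offcut [([338.0, 239.0], 0.74, [0.424, 0.041])]
jig [([308.0, 216.0], 0.65, [0.529, -0.051]), ([278.0, 259.0], 0.59, [0.588, 0.123])]
pencil [([266.0, 211.0], 0.66, [0.665, -0.051])]
sander [([312.0, 157.0], 0.74, [0.555, -0.332])]
glue [([277.0, 149.0], 0.86, [0.692, -0.361])]
tape [([213.0, 254.0], 0.88, [0.78, 0.133]), ([304.0, 206.0], 0.59, [0.546, -0.092])]
mallet [([278.0, 258.0], 0.67, [0.589, 0.121])]
square [([321.0, 116.0], 0.57, [0.555, -0.593]), ([307.0, 215.0], 0.26, [0.53, -0.053])]
```

Run:
```python
from h import *
a=cv2.imread("pics/top0.png")[95:315,130:450];b=cv2.imread("pics/side0.png")[130:350,190:450]
cv2.imwrite("pics/top0z.png",cv2.resize(a,None,fx=2.5,fy=2.5,interpolation=2));cv2.imwrite("pics/side0z.png",cv2.resize(b,None,fx=2.7,fy=2.7,interpolation=2))
```

```text
(no output)
```

View pics/top0z.png

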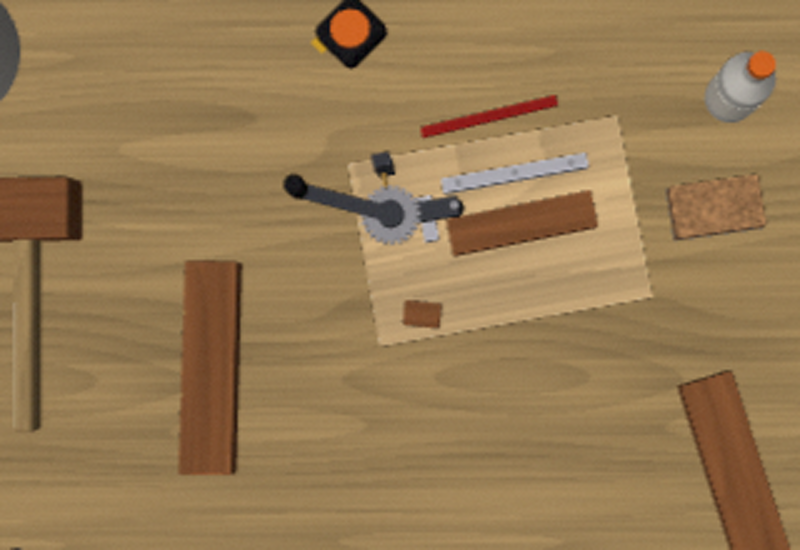

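View pics/side0z.png

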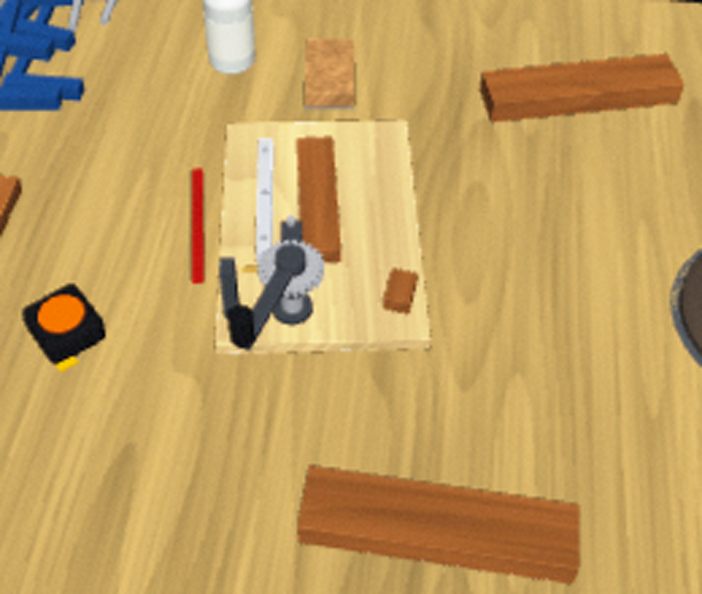

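The top view (crop ×2.5) shows three brown bars: (337,181) on the jig board, about 60 px (≈180 mm) long, and larger ones at (217,241) and (424,285) on the bare bench. The blank is the one at (337,181): it lies on the board next to the fence, and its size matches. Next I'll fit the poses.

```bash
cat > fit.py <<'E'
from h import *
from scipy.optimize import least_squares
def rect(c,z0,z1,cen,rad,col=None):
    W=cloud(c); m=(W[...,2]>z0)&(W[...,2]<z1)&(np.hypot(W[...,0]-cen[0],W[...,1]-cen[1])<rad)
    if col is not None: m&=col
    n,l,s,_=cv2.connectedComponentsWithStats(m.astype(np.uint8),connectivity=4)
    if n<2: return None
    m=l==1+np.argmax(s[1:,4])
    cs,_=cv2.findContours(m.astype(np.uint8),0,1)
    k=max(cs,key=cv2.contourArea)[:,0]
    P=W[m][:,:2].astype(np.float32)
    r=cv2.minAreaRect(P*1000); return r,m.sum(),np.nanmedian(W[m][:,2])
def brown(c):
    f=c["frame"].astype(float); return (f[...,0]>1.5*f[...,1])&(f[...,0]<175)&(f[...,0]>60)
E
python3 - <<'E'
from fit import *
for n in("top","side"):
    c=camera(n)
    print(n,"blank",rect(c,.034,.052,(.535,-.077),.15,brown(c)))
    W=cloud(c);f=c["frame"]
    print("board",rect(c,.010,.025,(.523,-.052),.26))
    u,v=proj(c,[[.535,-.077,.042]])[0].astype(int); print(f[v,u],W[v,u]); u,v=proj(c,[[.46,-.1,.018]])[0].astype(int); print(f[v,u],W[v,u])
    # black knob
    m=(W[...,2]>.125)&(W[...,2]<.16)&(np.hypot(W[...,0]-.565,W[...,1]-.18)<.05); print("knob",m.sum(),np.median(W[m],0))
E
```

```text
top blank (((533.3942260742188, -80.19248962402344), (43.892669677734375, 175.11709594726562), 10.54000473022461), np.int64(812), np.float64(0.04186689062157941))
board (((528.2308959960938, -51.9837646484375), (230.60089111328125, 340.5093078613281), 9.716626167297363), np.int64(5782), np.float64(0.017956449052318243))
[131  81  49] [ 0.53511567 -0.07495197  0.04800711]
[168 141 101] [ 0.46178535 -0.09992394  0.01271548]
knob 64 [0.56553949 0.18121213 0.14824054]
side blank (((533.2219848632812, -77.24427795410156), (41.34013748168945, 177.66114807128906), 10.925217628479004), np.int64(452), np.float64(0.04191195621957186))
board (((527.3424682617188, -53.84352111816406), (230.87576293945312, 346.4444274902344), 9.67454719543457), np.int64(4075), np.float64(0.01803230326356314))
[170 100  46] [ 0.53725053 -0.07849634  0.04421447]
[227 196 130] [ 0.46271938 -0.10158608  0.01686928]
knob 103 [0.5658706  0.1869818  0.14567687]
```

```bash
cat > go.py <<'E'
import sys
from h import *
J=np.array([.528,-.0525]);Y=np.radians(9.7);E=np.array([[np.cos(Y),-np.sin(Y)],[np.sin(Y),np.cos(Y)]])
def jw(x,y): return J+E@np.array([x,y])
def wj(p): return E.T@(np.array(p)[:2]-J)
def rel(xj,yj,z,yw):
    "dp (m) and angular (deg) to jig point xj,yj, height z, tool y along world angle yw (mod pi), pointing down"
    o=get_obs();R=Ro.from_rotvec(o["orientation"]);best=None
    for a in(yw,yw+np.pi):
        y=np.array([np.cos(a),np.sin(a),0]);zz=np.array([0,0,-1.]);T=Ro.from_matrix(np.c_[np.cross(y,zz),y,zz])
        w=np.degrees((R.inv()*T).as_rotvec())
        if best is None or np.linalg.norm(w)<np.linalg.norm(best): best=w
    d=R.inv().apply(np.r_[jw(xj,yj),z]-o["tcp_pos"])
    print("dp",np.round(d,4),"ang",np.round(best,2),"jig",np.round(wj(o["tcp_pos"])*1e3,1),"z",round(o["tcp_pos"][2],4),"t",round(o["t"],2),"F",np.round(o["ft_force"],1),"R",np.round(R.as_matrix()[:2,:2],3).tolist(), "q6",np.round(o["joints"][5],2))
if __name__=="__main__": rel(*[float(eval(a)) for a in sys.argv[1:]])
E
python3 go.py -.055 -.035 .15 "np.pi/2+np.radians(9.7)"
```

```text
dp [-0.4827 -0.4452  0.0813] ang [  0.     0.   -30.43] jig [-245.7  593.4] z 0.2313 t 1.6 F [-0.  -0.1  1.1] R [[-0.935, 0.354], [0.354, 0.935]] q6 1.57
```

```bash
python3 -m crank '{"dp":[[-0.03,-0.027,0],[-0.06,-0.054,0],[-0.09,-0.081,0],[-0.12,-0.108,0],[-0.15,-0.135,0],[-0.18,-0.162,0],[-0.21,-0.189,0],[-0.24,-0.216,0]],"angular":[[0,0,-3.8],[0,0,-7.6],[0,0,-11.4],[0,0,-15.2],[0,0,-19],[0,0,-22.8],[0,0,-26.6],[0,0,-30.4]],"gripper":[0,0,0,0,0,0,0,0]}'; python3 go.py -.055 -.035 .15 "np.pi/2+np.radians(9.7)"
```

```text
t: 2.27
tcp_pos: [0.3342, 0.2023, 0.2316]
orientation: [-0.271, 3.129, 0.001]
ft_force: [0.8, -0.1, -0.0]
gripper_width: 1.001
gripper_force: 0.0
dp [-0.092  -0.3191  0.0816] ang [0.02 0.05 0.19] jig [-148.1  283.8] z 0.2316 t 2.27 F [ 0.8 -0.1 -0. ] R [[-0.985, -0.172], [-0.172, 0.985]] q6 0.37
```

```bash
python3 -m crank '{"dp":[[-0.012,-0.04,0],[-0.024,-0.08,0],[-0.036,-0.12,0],[-0.048,-0.16,0.02],[-0.06,-0.2,0.04],[-0.075,-0.24,0.06],[-0.09,-0.28,0.08],[-0.092,-0.319,0.08]],"angular":[[0,0,0],[0,0,0],[0,0,0],[0,0,0],[0,0,0],[0,0,0],[0,0,0],[0,0,0]],"gripper":[0,0,0,0,0,0,0,0]}'; python3 -m crank '{"dp":[[0,0,0]],"angular":[[0,0,0]],"gripper":[0]}'; python3 go.py -.055 -.035 .012 "np.pi/2+np.radians(9.7)"
python3 - <<'E'
from fit import *
c=camera("wrist");save(c,"w1")
for k in("blank","fence","stop"):print(k,landmark_of(c,k)[:2])
print(rect(c,.034,.052,(.535,-.077),.15,brown(c)))
E
```

```text
t: 2.93
tcp_pos: [0.4732, -0.0813, 0.1514]
orientation: [0.265, -3.129, -0.002]
ft_force: [0.8, 0.3, 0.4]
gripper_width: 1.001
gripper_force: 0.0
t: 3.02
tcp_pos: [0.4741, -0.0853, 0.1514]
orientation: [0.255, -3.129, 0.003]
ft_force: [-0.9, -0.6, 0.2]
gripper_width: 0.999
gripper_force: 0.0
dp [-0.0041 -0.0115  0.1394] ang [-0.08 -0.13 -0.39] jig [-58.7 -23.3] z 0.1514 t 3.02 F [-0.9 -0.6  0.2] R [[-0.987, -0.162], [-0.162, 0.987]] q6 -0.34
blank [{'pixel': [309.4, 264.5], 'conf': 0.64}, {'pixel': [482.9, 159.1], 'conf': 0.56}]
fence [{'pixel': [305.9, 313.8], 'conf': 0.82}]
stop [{'pixel': [423.9, 283.9], 'conf': 0.85}]
(((506.310791015625, -50.031036376953125), (5.0126423835754395, 32.35196304321289), 10.889212608337402), np.int64(158), np.float64(0.03958827783497656))
```

View pics/w1.png

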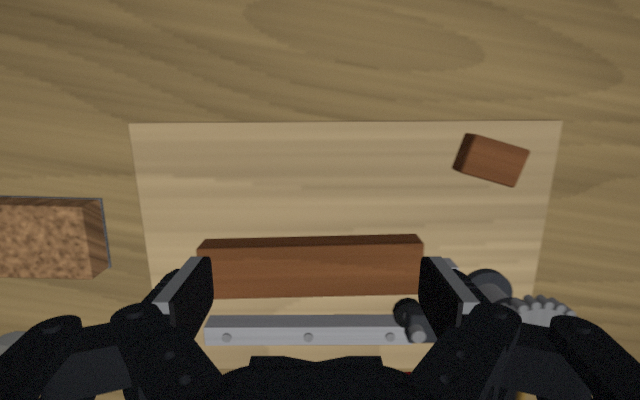

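```bash
python3 -m crank '{"dp":[[0,-0.008,0.03],[0,-0.008,0.06],[0,-0.008,0.09],[0,-0.008,0.115],[0,-0.008,0.13],[0,-0.008,0.135],[0,-0.008,0.135]],"angular":[[0,0,0],[0,0,0],[0,0,0],[0,0,0],[0,0,0],[0,0,0],[0,0,0]],"gripper":[0,0,0,0,0,0,0]}'; python3 go.py -.020 -.035 .012 "np.pi/2+np.radians(9.7)"
```

```text
t: 3.8
tcp_pos: [0.4737, -0.0864, 0.0182]
orientation: [0.268, -3.129, -0.001]
ft_force: [-0.2, -0.4, 0.5]
gripper_width: 1.0
gripper_force: 0.0
dp [-0.0392 -0.0108  0.0062] ang [ 0.04 -0.08  0.1 ] jig [-59.2 -24.2] z 0.0182 t 3.8 F [-0.2 -0.4  0.5] R [[-0.985, -0.17], [-0.17, 0.985]] q6 -0.35
```

```bash
python3 -m crank '{"dp":[[-0.01,-0.006,0.004],[-0.02,-0.006,0.004],[-0.026,-0.006,0.004],[-0.031,-0.006,0.004],[-0.036,-0.006,0.004],[-0.041,-0.006,0.004],[-0.046,-0.006,0.004],[-0.046,-0.006,0.004]],"angular":[[0,0,0],[0,0,0],[0,0,0],[0,0,0],[0,0,0],[0,0,0],[0,0,0],[0,0,0]],"gripper":[0,0,0,0,0,0,0,0]}'; python3 go.py -.001 -.035 .012 "np.pi/2+np.radians(9.7)"
python3 - <<'E'
from fit import *
for n in("top","side"):
  c=camera(n);r=rect(c,.034,.052,(.55,-.07),.15,brown(c));print(r)
  from go import wj;print(wj(np.array(r[0][0])/1e3)*1e3)
E
```

```text
t: 4.47
tcp_pos: [0.5221, -0.0859, 0.0148]
orientation: [-0.265, 3.129, 0.0]
ft_force: [-0.1, 0.2, 0.5]
gripper_width: 0.997
gripper_force: 0.0
dp [-0.0105 -0.0031  0.0028] ang [-0.    0.06 -0.02] jig [-11.5 -31.9] z 0.0148 t 4.47 F [-0.1  0.2  0.5] R [[-0.986, -0.168], [-0.168, 0.986]] q6 -0.33
(((542.60791015625, -10.18698501586914), (39.450340270996094, 43.57942199707031), 89.86500549316406), np.int64(113), np.float64(0.04214017016953892))
[21.52836136 39.24680794]
(((540.3014526367188, -57.976837158203125), (18.506027221679688, 130.5021514892578), 8.57873249053955), np.int64(119), np.float64(0.04194672501973428))
[11.20279564 -7.47120151]
```

```bash
python3 -m crank '{"dp":[[-0.003,0,0],[-0.006,0,0],[-0.007,0,0],[-0.007,0,0]],"angular":[[0,0,0],[0,0,0],[0,0,0],[0,0,0]],"gripper":[0,0,0,0]}'; python3 -m crank '{"dp":[[-0.0015,0,0],[-0.0015,0,0],[-0.003,0,0],[-0.003,0,0]],"angular":[[0,0,0],[0,0,0],[0,0,0],[0,0,0]],"gripper":[0,0,0,0]}';  python3 go.py -.001 -.035 .012 "np.pi/2+np.radians(9.7)"
```

```text
t: 4.9
tcp_pos: [0.528, -0.0848, 0.0147]
orientation: [-0.265, 3.13, 0.0]
ft_force: [-0.1, -0.4, -0.2]
gripper_width: 1.003
gripper_force: 0.0
t: 5.23
tcp_pos: [0.5309, -0.0843, 0.0147]
orientation: [-0.265, 3.13, 0.0]
ft_force: [-0.3, 0.1, -0.6]
gripper_width: 1.004
gripper_force: 0.2
dp [-0.0015 -0.0032  0.0027] ang [-0.    0.01 -0.03] jig [ -2.5 -31.8] z 0.0147 t 5.23 F [-0.3  0.1 -0.6] R [[-0.986, -0.168], [-0.168, 0.986]] q6 -0.33
```

```bash
python3 -m crank '{"dp":[[-0.001,0,0],[-0.001,0,0],[-0.002,0,0],[-0.002,0,0]],"angular":[[0,0,0],[0,0,0],[0,0,0],[0,0,0]],"gripper":[0,0,0,0]}'; python3 -m crank '{"dp":[[-0.001,0,0],[-0.001,0,0]],"angular":[[0,0,0],[0,0,0]],"gripper":[0,0]}';  python3 go.py -.001 -.035 .012 "np.pi/2+np.radians(9.7)"
```

```text
t: 5.57
tcp_pos: [0.5311, -0.0842, 0.0146]
orientation: [0.264, -3.128, 0.001]
ft_force: [-6.3, -1.8, 5.2]
gripper_width: 0.999
gripper_force: 3.7
t: 5.73
tcp_pos: [0.5311, -0.0842, 0.0146]
orientation: [0.264, -3.126, 0.001]
ft_force: [-10.6, -1.7, 7.7]
gripper_width: 1.002
gripper_force: 5.4
dp [-0.0013 -0.0032  0.0025] ang [-0.01 -0.27 -0.04] jig [ -2.2 -31.7] z 0.0146 t 5.73 F [-10.6  -1.7   7.7] R [[-0.986, -0.168], [-0.168, 0.986]] q6 -0.32
```

```bash
python3 -m crank '{"dp":[[0.01,0,0],[0.02,0,0],[0.02,0,-0.03],[0.02,-0.02,-0.06],[0,-0.055,-0.06],[-0.02,-0.09,-0.06],[-0.03,-0.12,-0.06],[-0.03,-0.12,-0.06]],"angular":[[0,0,0],[0,0,0],[0,0,0],[0,0,0],[0,0,0],[0,0,0],[0,0,0],[0,0,0]],"gripper":[0,0,0,0,0.5,1,1,1]}'; python3 -m crank '{"dp":[[0,0,0],[0,0,0],[0,0,0]],"angular":[[0,0,0],[0,0,0],[0,0,0]],"gripper":[1,1,1]}'; python3 go.py .0325 -.15 .028 "np.pi/2+np.radians(9.7)"
python3 - <<'E'
from fit import *
from go import wj
for n in("top","side"):
  c=camera(n);save(c,n+"2");r=rect(c,.034,.052,(.55,-.07),.15,brown(c));print(r);print(wj(np.array(r[0][0])/1e3)*1e3)
E
```

```text
t: 6.4
tcp_pos: [0.5861, -0.2016, 0.0747]
orientation: [-0.259, 3.128, -0.004]
ft_force: [-0.4, -0.3, -0.5]
gripper_width: 0.451
gripper_force: 0.0
t: 6.65
tcp_pos: [0.5825, -0.1961, 0.0746]
orientation: [0.266, -3.13, -0.001]
ft_force: [0.1, -0.4, 0.9]
gripper_width: 0.008
gripper_force: 0.0
dp [-0.003   0.0007  0.0466] ang [ 0.04 -0.03  0.01] jig [  29.5 -150.7] z 0.0746 t 6.65 F [ 0.1 -0.4  0.9] R [[-0.986, -0.169], [-0.169, 0.986]] q6 -0.49
(((563.3955688476562, -75.4424819946289), (42.81806945800781, 172.90048217773438), 9.89910888671875), np.int64(702), np.float64(0.04201942788738282))
[ 31.02397045 -28.57826153]
(((564.3002319335938, -80.71174621582031), (40.13745880126953, 166.91494750976562), 8.90256118774414), np.int64(345), np.float64(0.04184047664638149))
[ 31.02788493 -33.92461967]
```

```bash
python3 -m crank '{"dp":[[-0.003,0,0.025],[-0.003,0,0.045],[-0.003,0,0.045],[-0.003,0.008,0.045],[-0.003,0.014,0.045],[-0.003,0.019,0.045],[-0.003,0.024,0.045],[-0.003,0.024,0.045]],"angular":[[0,0,0],[0,0,0],[0,0,0],[0,0,0],[0,0,0],[0,0,0],[0,0,0],[0,0,0]],"gripper":[1,1,1,1,1,1,1,1]}'; python3 -m crank '{"dp":[[0,0.0015,0],[0,0.003,0],[0,0.003,0],[0,0.003,0]],"angular":[[0,0,0],[0,0,0],[0,0,0],[0,0,0]],"gripper":[1,1,1,1]}'; python3 go.py .0325 -.1195 .028 "np.pi/2+np.radians(9.7)"
```

```text
t: 7.42
tcp_pos: [0.5828, -0.172, 0.031]
orientation: [-0.266, 3.128, -0.001]
ft_force: [0.1, 0.2, 0.2]
gripper_width: -0.003
gripper_force: 0.0
t: 7.75
tcp_pos: [0.5824, -0.1704, 0.0304]
orientation: [-0.264, 3.129, -0.001]
ft_force: [0.7, -1.7, 0.9]
gripper_width: -0.002
gripper_force: 0.9
dp [0.0013 0.0058 0.0024] ang [-0.05  0.08 -0.05] jig [  33.8 -125.3] z 0.0304 t 7.75 F [ 0.7 -1.7  0.9] R [[-0.986, -0.168], [-0.168, 0.986]] q6 -0.45
```

```bash
python3 -m crank '{"dp":[[0,0.0015,0],[0,0.003,0],[0,0.003,0],[0,0.003,0]],"angular":[[0,0,0],[0,0,0],[0,0,0],[0,0,0]],"gripper":[1,1,1,1]}'; python3 go.py .0325 -.1195 .028 "np.pi/2+np.radians(9.7)";python3 - <<'E'
from fit import *
from go import wj
for n in("top","side"):
  c=camera(n);save(c,n+"3");r=rect(c,.034,.052,(.55,-.07),.15,brown(c));print(r);print(wj(np.array(r[0][0])/1e3)*1e3)
E
```

```text
t: 8.08
tcp_pos: [0.581, -0.1667, 0.0294]
orientation: [0.265, -3.13, -0.001]
ft_force: [0.4, -1.8, 1.6]
gripper_width: -0.006
gripper_force: 0.7
dp [0.0005 0.0021 0.0014] ang [ 0.03 -0.03 -0.02] jig [  33.  -121.6] z 0.0294 t 8.08 F [ 0.4 -1.8  1.6] R [[-0.986, -0.168], [-0.168, 0.986]] q6 -0.45
(((559.154052734375, -51.12403106689453), (43.132389068603516, 152.20616149902344), 9.791881561279297), np.int64(558), np.float64(0.04176730520680369))
[30.94049401 -3.89282967]
(((550.1793212890625, -74.56755065917969), (18.681379318237305, 150.6981201171875), 13.116202354431152), np.int64(142), np.float64(0.042084634039509815))
[ 18.14408602 -25.48904132]
```

Sliding friction is about 1.8 N. I'll keep pushing until the force rises.

```bash
for i in 1 2 3; do python3 -m crank '{"dp":[[0,0.001,0],[0,0.002,0],[0,0.002,0]],"angular":[[0,0,0],[0,0,0],[0,0,0]],"gripper":[1,1,1]}' | grep -E "tcp|ft_"; done; python3 go.py .0325 -.1195 .028 "np.pi/2+np.radians(9.7)"
```

```text
tcp_pos: [0.5809, -0.1652, 0.0295]
ft_force: [0.7, -3.3, -0.5]
tcp_pos: [0.5813, -0.1648, 0.0301]
ft_force: [1.7, -8.4, -1.2]
tcp_pos: [0.5813, -0.1646, 0.0305]
ft_force: [3.4, -14.1, -0.3]
dp [0.0012 0.     0.0025] ang [-0.45  0.03 -0.14] jig [  33.7 -119.5] z 0.0305 t 8.93 F [  3.4 -14.1  -0.3] R [[-0.986, -0.166], [-0.166, 0.986]] q6 -0.44
```

```bash
python3 -m crank '{"dp":[[0,-0.01,0],[0,-0.025,0],[0,-0.025,-0.025],[0,-0.02,-0.05],[0.02,0,-0.05],[0.04,0.03,-0.05],[0.06,0.06,-0.05],[0.06,0.085,-0.05]],"angular":[[0,0,0],[0,0,0],[0,0,0],[0,0,0],[0,0,0],[0,0,0],[0,0,0],[0,0,0]],"gripper":[1,1,1,1,0.5,0,0,0]}'; python3 -m crank '{"dp":[[0.005,0,0],[0.005,0,0],[0.005,0,0],[0.005,0,0]],"angular":[[0,0,0],[0,0,0],[0,0,0],[0,0,0]],"gripper":[0,0,0,0]}'; python3 go.py -.022 -.033 .0145 "np.pi/2+np.radians(9.7)";python3 - <<'E'
from fit import *
from go import wj
for n in("top","side"):
  c=camera(n);save(c,n+"4");r=rect(c,.034,.052,(.55,-.07),.15,brown(c));print(r);print(wj(np.array(r[0][0])/1e3)*1e3)
E
```

```text
t: 9.6
tcp_pos: [0.5029, -0.0866, 0.0792]
orientation: [0.262, -3.127, -0.003]
ft_force: [0.4, 0.6, -0.6]
gripper_width: 0.566
gripper_force: 0.0
t: 9.93
tcp_pos: [0.5026, -0.0889, 0.0797]
orientation: [-0.264, 3.13, 0.0]
ft_force: [-0.7, -0.3, -0.5]
gripper_width: 0.999
gripper_force: 0.0
dp [-0.0092 -0.0013  0.0652] ang [ 0.    0.02 -0.07] jig [-31.2 -31.6] z 0.0797 t 9.93 F [-0.7 -0.3 -0.5] R [[-0.986, -0.167], [-0.167, 0.986]] q6 -0.34
(((551.2473754882812, -4.697986602783203), (42.23725891113281, 57.523193359375), 8.661684036254883), np.int64(156), np.float64(0.04178602826223614))
[30.96915025 43.20167456]
(((551.8721923828125, -74.24480438232422), (17.727279663085938, 147.0986785888672), 11.495711326599121), np.int64(146), np.float64(0.04187337825330515))
[ 19.86713425 -25.45614   ]
```

```bash
python3 -m crank '{"dp":[[0,0,0.03],[0,0,0.06],[0,0,0.065],[0,0,0.065],[-0.01,0,0.065],[-0.018,0,0.065],[-0.024,0,0.065],[-0.026,0,0.065]],"angular":[[0,0,0],[0,0,0],[0,0,0],[0,0,0],[0,0,0],[0,0,0],[0,0,0],[0,0,0]],"gripper":[0,0,0,0,0,0,0,0]}'; for i in 1 2 3; do python3 -m crank '{"dp":[[-0.001,0,0],[-0.002,0,0],[-0.002,0,0]],"angular":[[0,0,0],[0,0,0],[0,0,0]],"gripper":[0,0,0]}' | grep -E "tcp|ft_"; done; python3 go.py -.001 -.033 .0145 "np.pi/2+np.radians(9.7)"
```

```text
t: 10.7
tcp_pos: [0.5303, -0.0838, 0.0162]
orientation: [-0.265, 3.127, -0.001]
ft_force: [-0.8, 0.1, 0.5]
gripper_width: 1.005
gripper_force: 0.0
tcp_pos: [0.5297, -0.0834, 0.0149]
ft_force: [-0.5, 0.6, -0.3]
tcp_pos: [0.531, -0.0832, 0.0147]
ft_force: [-1.8, -0.8, 1.6]
tcp_pos: [0.531, -0.0831, 0.0146]
ft_force: [-9.1, -2.0, 7.2]
dp [-0.0012 -0.0023  0.0001] ang [-0.01 -0.26 -0.04] jig [ -2.2 -30.7] z 0.0146 t 11.45 F [-9.1 -2.   7.2] R [[-0.986, -0.168], [-0.168, 0.986]] q6 -0.32
```

```bash
python3 -m crank '{"dp":[[0.015,0,0],[0.03,0,0],[0.04,0,-0.03],[0.05,0,-0.07],[0.06,0,-0.11],[0.07,0.03,-0.15],[0.08,0.065,-0.17],[0.08,0.1,-0.17]],"angular":[[0,0,0],[0,0,0],[0,0,0],[0,0,7],[0,0,14],[0,0,21],[0,0,28],[0,0,35]],"gripper":[0,0,0,0,0,0,0,0]}'; python3 go.py .079 .2247 .185 "np.radians(9.7)"
```

```text
t: 12.12
tcp_pos: [0.4405, -0.0046, 0.1887]
orientation: [0.674, 3.061, 0.002]
ft_force: [2.2, 0.7, 0.1]
gripper_width: 1.0
gripper_force: 0.0
dp [-0.0373  0.2231  0.0047] ang [ 0.34  0.27 55.48] jig [-78.2  62. ] z 0.1887 t 12.12 F [2.2 0.7 0.1] R [[-0.908, 0.42], [0.42, 0.908]] q6 0.42
```

```bash
python3 -m crank '{"dp":[[0.02,0.03,0],[0.04,0.06,0],[0.06,0.09,0],[0.075,0.12,0],[0.06,0.145,0],[0.025,0.165,0],[-0.005,0.19,0],[-0.03,0.21,0]],"angular":[[0,0,7],[0,0,14],[0,0,21],[0,0,28],[0,0,35],[0,0,42],[0,0,49],[0,0,55.5]],"gripper":[0,0,0,0,0,0,0,0]}';python3 -m crank '{"dp":[[0,0,0],[0,0,0]],"angular":[[0,0,0],[0,0,0]],"gripper":[0,0]}'; python3 go.py .079 .2247 .115 "np.radians(9.7)"
python3 - <<'E'
from fit import *
from go import wj,jw
Pk=np.array([[10,-105],[55,-105],[55,75],[10,75]])/1e3
for n in("top","side"):
  c=camera(n);r=rect(c,.034,.052,(.55,-.07),.15,brown(c));print(r);print(wj(np.array(r[0][0])/1e3)*1e3)
  print("corners",[np.round(wj(q/1e3)*1e3,1).tolist() for q in cv2.boxPoints(r[0])])
  for z,l in((.042,"knob"),): print(l,[(q["conf"],np.round(ray(c,q["pixel"],.104),4)) for q in landmark_of(c,"knob")[:2]])
  u,v=proj(c,[[*jw(.03,0),.04]])[0].astype(int);f=c["frame"][max(v-65,0):v+65,u-90:u+90]
  cv2.imwrite(f"pics/{n}5.png",cv2.resize(f[:,:,::-1],None,fx=4,fy=4,interpolation=2))
c=camera("wrist");save(c,"w5")
W=cloud(c);m=(W[...,2]>.14)&(W[...,2]<.155)&(np.hypot(W[...,0]-.567,W[...,1]-.184)<.03);print(m.sum(),W[m].mean(0),W[m].min(0),W[m].max(0))
E
```

```text
t: 12.78
tcp_pos: [0.5555, 0.1758, 0.1838]
orientation: [1.968, 2.448, 0.002]
ft_force: [-0.1, -0.5, -0.2]
gripper_width: 0.999
gripper_force: 0.0
t: 12.95
tcp_pos: [0.5542, 0.1748, 0.1825]
orientation: [-1.96, -2.454, 0.002]
ft_force: [-1.2, -0.2, -1.0]
gripper_width: 1.002
gripper_force: 0.0
dp [0.0043 0.0152 0.0675] ang [-0.11  0.01  3.06] jig [ 64.1 219.6] z 0.1825 t 12.95 F [-1.2 -0.2 -1. ] R [[-0.221, 0.975], [0.975, 0.221]] q6 1.65
(((561.3119506835938, -62.7547607421875), (43.03028106689453, 175.81484985351562), 9.575521469116211), np.int64(698), np.float64(0.0418975938572424))
[ 31.10788708 -15.72086314]
corners [[9.8, 72.2], [9.4, -103.6], [52.4, -103.7], [52.8, 72.1]]
knob []
(((554.510986328125, -108.17155456542969), (9.039127349853516, 74.09041595458984), 11.462774276733398), np.int64(35), np.float64(0.04229317925158654))
[ 16.7519055 -59.3424641]
corners [[11.1, -22.5], [13.4, -96.5], [22.4, -96.2], [20.1, -22.2]]
knob [(0.46, array([0.5717, 0.1814, 0.104 ]))]
1435 [0.5660127  0.18189587 0.14879306] [0.55507242 0.16828644 0.14001224] [0.57859848 0.19219105 0.15204185]
```

View pics/top5.png

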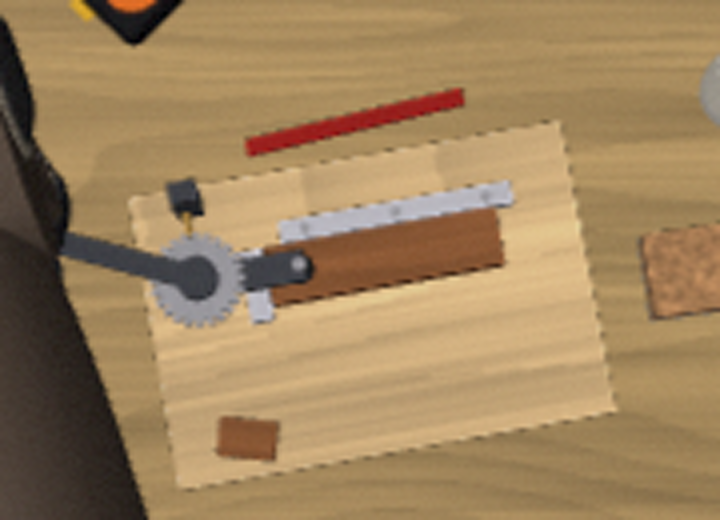

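View pics/w5.png

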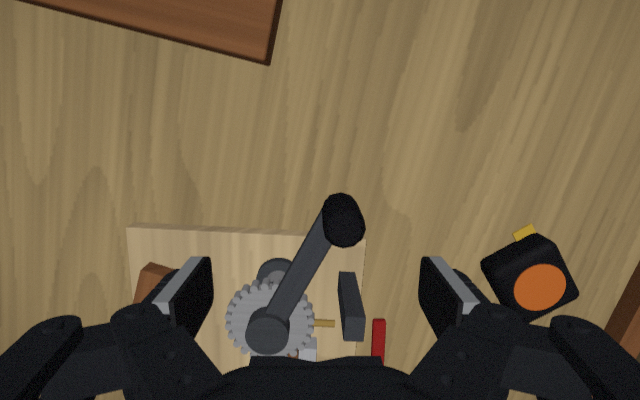

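```bash
python3 -m crank '{"dp":[[0.004,0.014,0],[0.004,0.014,0.02],[0.004,0.014,0.045],[0.004,0.014,0.063],[0.004,0.014,0.066],[0.004,0.014,0.066]],"angular":[[0,0,3],[0,0,3],[0,0,3],[0,0,3],[0,0,3],[0,0,3]],"gripper":[0,0,0,0,0,0]}'; python3 go.py .079 .2247 .115 "np.radians(9.7)"
```

```text
t: 13.7
tcp_pos: [0.5648, 0.1811, 0.1174]
orientation: [-2.025, -2.401, 0.002]
ft_force: [0.3, -0.1, 0.3]
gripper_width: 0.999
gripper_force: 0.0
dp [0.0007 0.0034 0.0024] ang [-0.11  0.01  0.02] jig [ 75.6 224. ] z 0.1174 t 13.7 F [ 0.3 -0.1  0.3] R [[-0.169, 0.986], [0.986, 0.169]] q6 1.71
```

```bash
python3 -m crank '{"dp":[[0.0005,0.002,0.001],[0.0005,0.002,0.001],[0.0005,0.002,0.001],[0.0005,0.002,0.001],[0.0005,0.002,0.001],[0.0005,0.002,0.001],[0.0005,0.002,0.001],[0.0005,0.002,0.001]],"angular":[[0,0,0],[0,0,0],[0,0,0],[0,0,0],[0,0,0],[0,0,0],[0,0,0],[0,0,0]],"gripper":[0.5,1,1,1,1,1,1,1]}'
python3 - <<'E'
from go import *
o=get_obs();p=o["tcp_pos"][:2]
A=jw(.0325,.125);v=p-A;print(np.hypot(*v),np.degrees(np.arctan2(v[1],v[0])-Y),o["ft_force"])
R=Ro.from_rotvec(o["orientation"])
a0=1.134+Y
for d in (.1,.2,.3,.4,.5,.6,.7,.785,.8):
    q=.11*(np.array([np.cos(a0+d),np.sin(a0+d)])-np.array([np.cos(a0),np.sin(a0)]))
    print(d,np.round(R.inv().apply(np.r_[q,0]),4))
E
```

```text
t: 14.37
tcp_pos: [0.5672, 0.1823, 0.1179]
orientation: [-2.025, -2.401, 0.001]
ft_force: [-5.5, -1.1, 7.4]
gripper_width: 0.261
gripper_force: 58.4
0.10977826750645044 65.41929094085927 [-5.46689064 -1.12243311  7.37902505]
0.1 [ 0.0042 -0.0102  0.    ]
0.2 [ 0.0073 -0.0207  0.    ]
0.3 [ 0.0093 -0.0315  0.    ]
0.4 [ 0.0103 -0.0425  0.    ]
0.5 [ 0.0101 -0.0535  0.    ]
0.6 [ 0.0089 -0.0644  0.0001]
0.7 [ 0.0066 -0.0752  0.0001]
0.785 [ 0.0037 -0.0841  0.0001]
0.8 [ 0.0032 -0.0856  0.0001]
```

```bash
python3 -m crank '{"dp":[[0.0022,-0.005,0],[0.0042,-0.0102,0],[0.006,-0.0155,0],[0.0073,-0.0207,0],[0.0085,-0.026,0],[0.0085,-0.026,0]],"angular":[[0,0,0],[0,0,0],[0,0,0],[0,0,0],[0,0,0],[0,0,0]],"gripper":[1,1,1,1,1,1]}'
cat > lv.py <<'E'
from go import *
o=get_obs();p=o["tcp_pos"][:2];R=Ro.from_rotvec(o["orientation"])
A=jw(.0325,.125);v=p-A;a=np.arctan2(v[1],v[0])-Y-1.134;t=np.array([-v[1],v[0]])/np.hypot(*v)
print("r",np.hypot(*v),"lever",round(a,4),"Ftan",round(o["ft_force"][:2]@t,1),"Frad",round(o["ft_force"][:2]@v/.11,1),"w",o["gripper_width"],o["gripper_force"])
a0=1.134+Y
for d in (.35,.45,.52,.6,.7,.74,.785,.8,.82):
    q=A+.11*np.array([np.cos(a0+d),np.sin(a0+d)])-p
    print(d,np.round(R.inv().apply(np.r_[q,0]),4))
E
python3 lv.py
```

```text
t: 14.87
tcp_pos: [0.5422, 0.1862, 0.1181]
orientation: [2.024, 2.399, 0.004]
ft_force: [2.8, -1.7, 3.0]
gripper_width: 0.263
gripper_force: 59.4
r 0.11002889722956169 lever 0.2379 Ftan -2.9 Frad -1.6 w 0.262761654409651 59.35247247107327
0.35 [ 0.0017 -0.0122 -0.    ]
0.45 [ 0.0021 -0.0232 -0.0001]
0.52 [ 0.0018 -0.0309 -0.0001]
0.6 [ 0.0007 -0.0396 -0.0001]
0.7 [-0.0017 -0.0504 -0.0002]
0.74 [-0.0029 -0.0546 -0.0002]
0.785 [-0.0045 -0.0593 -0.0002]
0.8 [-0.005  -0.0608 -0.0002]
0.82 [-0.0059 -0.0629 -0.0002]
```

```bash
python3 -m crank '{"dp":[[0.001,-0.006,0],[0.0017,-0.012,0],[0.002,-0.0175,0],[0.0021,-0.023,0],[0.002,-0.0265,0],[0.0018,-0.0295,0],[0.0018,-0.0295,0]],"angular":[[0,0,0],[0,0,0],[0,0,0],[0,0,0],[0,0,0],[0,0,0],[0,0,0]],"gripper":[1,1,1,1,1,1,1]}'; python3 lv.py
```

```text
t: 15.45
tcp_pos: [0.5135, 0.1835, 0.1181]
orientation: [2.024, 2.399, 0.006]
ft_force: [5.5, 0.3, 1.3]
gripper_width: 0.26
gripper_force: 59.6
r 0.11033393740873872 lever 0.5005 Ftan -5.4 Frad -1.0 w 0.26016371213922673 59.5588056743145
0.35 [-0.0005  0.0166  0.0001]
0.45 [-0.0001  0.0056  0.    ]
0.52 [-0.0005 -0.0021 -0.    ]
0.6 [-0.0016 -0.0108 -0.0001]
0.7 [-0.0039 -0.0216 -0.0001]
0.74 [-0.0051 -0.0258 -0.0001]
0.785 [-0.0067 -0.0305 -0.0001]
0.8 [-0.0073 -0.0321 -0.0002]
0.82 [-0.0081 -0.0341 -0.0002]
```

```bash
python3 -m crank '{"dp":[[-0.0005,-0.005,0],[-0.0014,-0.01,0],[-0.0025,-0.0155,0],[-0.0038,-0.021,0],[-0.005,-0.025,0],[-0.006,-0.0285,0],[-0.0062,-0.0295,0],[-0.0062,-0.0295,0]],"angular":[[0,0,0],[0,0,0],[0,0,0],[0,0,0],[0,0,0],[0,0,0],[0,0,0],[0,0,0]],"gripper":[1,1,1,1,1,1,1,1]}'; python3 lv.py | head -1;python3 -m crank '{"dp":[[0,0,0],[0,0,0],[0,0,0],[0,0,0]],"angular":[[0,0,0],[0,0,0],[0,0,0],[0,0,0]],"gripper":[1,1,1,1]}'; python3 lv.py
python3 - <<'E'
from fit import *
from go import wj,jw
o=[]
for n in("top","side"):
  c=camera(n);r=rect(c,.034,.052,(.55,-.07),.15,brown(c));print(r);print(wj(np.array(r[0][0])/1e3)*1e3)
  u,v=proj(c,[[*jw(.03,.05),.04]])[0].astype(int);f=c["frame"][max(v-65,0):v+65,u-90:u+90]
  o.append(cv2.resize(f[:,:,::-1],(400,290),interpolation=2))
cv2.imwrite("pics/fin.png",np.hstack(o))
E
```

```text
t: 16.12
tcp_pos: [0.4859, 0.1732, 0.1182]
orientation: [2.024, 2.4, 0.008]
ft_force: [6.0, 2.8, -0.3]
gripper_width: 0.26
gripper_force: 59.7
r 0.11058050499258501 lever 0.768 Ftan -6.6 Frad -0.5 w 0.2595220765844448 59.72634896636009
t: 16.45
tcp_pos: [0.4859, 0.1732, 0.1182]
orientation: [2.024, 2.4, 0.008]
ft_force: [6.0, 3.2, 0.2]
gripper_width: 0.261
gripper_force: 59.8
r 0.11057087354115971 lever 0.7679 Ftan -6.9 Frad -0.1 w 0.2611355098436548 59.79795598424971
0.35 [0.005  0.0455 0.0002]
0.45 [0.0054 0.0345 0.0002]
0.52 [0.005  0.0268 0.0001]
0.6 [0.004  0.0181 0.0001]
0.7 [0.0016 0.0073 0.    ]
0.74 [0.0004 0.0031 0.    ]
0.785 [-0.0012 -0.0016 -0.    ]
0.8 [-0.0017 -0.0031 -0.    ]
0.82 [-0.0025 -0.0052 -0.    ]
(((561.3504028320312, -62.78137969970703), (42.74289321899414, 175.85646057128906), 9.7818021774292), np.int64(709), np.float64(0.04194971834849869))
[ 31.14130448 -15.75358032]
(((573.80517578125, -42.20787048339844), (9.196085929870605, 93.91002655029297), 9.075630187988281), np.int64(63), np.float64(0.04214334316670386))
[46.88443519  2.42730212]
```

View pics/fin.png

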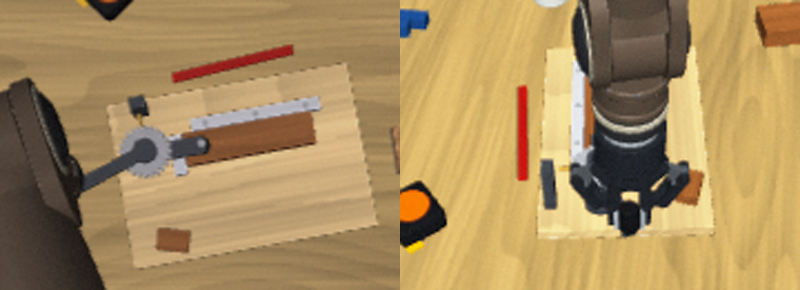

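The lever reads 0.768 rad, past the third tooth (0.654) and short of the fourth (0.916). The top view shows the blank square against both fence and stop, and the knob is still gripped.

```bash
python3 -c "
from station import *
print(close_job())"
```

```text
the job is handed in; nothing more can be done
None
```

I've handed the job in: the blank was pushed snug and square against the fence and stop, then the lever was swung three clicks to about 0.77 rad, with the knob still gripped there; the judge's verdict was not shown.

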